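# Set out riser spacers by height on the tooling rail

## Robot

A 6-joint arm with a two-finger parallel gripper is mounted at the origin on a cart in front of the work surface, level with it; the furniture and walls round the work are solid. World frame = base frame: x ahead of the robot, y to its left, z up, the work surface at z = 0. Lengths are in mm, angles in rad, forces in N, time in s.
With the tool pointing down it reaches from about 400 to 925 mm from the base axis. Payload 12.5 kg.
Tool frame: the origin (TCP) lies at the very end of the fingers, on their centre line; the grasp point (between the pads) lies 19 mm behind it; z points along the fingers, y is the line along which they close (so a half turn about z gives the same grasp; the last joint's range is limited). The gripper opens to 95 mm and grips with 3 to 60 N. Pads are 20 mm wide; open, the fingers measure 119 mm over their backs; the gripper's body (75 mm by 180 mm) begins 59 mm behind the grasp point.
Start: joints at [-0.106, 0.491, 1.559, -0, 1.092, -0.106], TCP at [625.017, 0.021, 214.661] pointing down, gripper open.
Joint ranges: [-3.1, 3.1], [-0.84, 2.19], [0.05, 2.79], [-1.13, 4.28], [0.06, 2.93], [-2.69, 2.69]. Speed limits (rad/s): [2.22, 2.22, 2.79, 3.14, 3.14, 3.14].

## Interface

Orientations are given as [roll, pitch, yaw] about the fixed x, y, z axes, in that order (R = Rz(yaw) Ry(pitch) Rx(roll)).
In Python, from cell import state, imaging, env, spot_in, mark_of gives the robot as it stands. The module is installed in compiled form; this text tells all that it offers.
- The arm moves only by the tool step_arm, never from a script. Its argument "increments" is a list of rows, each an object with "slide": the shift along the tool's x, y, z in m, a list of three; "roll": the turn about the tool's z in rad. A call has 1 to 5 rows; each row is the pose to reach, as a shift and turn from the pose commanded when the call began, along the tool's axes at that moment; what a row does not reach only later rows make up. A row lasts 1/8 s, in which the tool goes at most 62.5 mm and 10.7 degrees, less where a joint would pass 70% of its speed; a pose out of reach is approached as far as the arm can. A call with a gripper value outside its range is refused whole. "fingers" is the opening, from 0 (shut) to 1 (fully open), set as the call begins (left out, the last holds). The fingers move at their own pace and stop on an object; the grip force is fixed at half the most. Time passes only in rows, so rows that repeat a pose let the fingers close. It gives the time, the measured TCP pose, the force, the opening and the grip force at its end, in the units of the state.
- state(): the state, without advancing time (a new reading comes with each control period).
- imaging.read_camera(name): name is "scene" or "side" or "wrist"; returns a dict with "color" (400x640x3 uint8, red, green, blue), "z_map" (400x640 float32, mm along the optical axis (not along the pixel's ray), 0 where there is no reading), "intrinsics" (3x3 intrinsics, pixels), "camera_from_world" (4x4, takes a point from world to camera coordinates). Camera axes: x right, y up, looking along -z (the intrinsics and any distortion apply to the point x, -y, -z); pixel columns grow to the right and rows downward; lengths in mm; the calibration is good to about 2 mm. A picture is of the moment at which its call begins.
- env.job_done(): hands the job in; it is judged then, once.
Trained networks look in the newest picture that a camera, given by its name, has taken for a name from the list of things; names that differ only in an ending like _2 or _b are one class to them, and where a whole thing is asked for, a point or a joint stands for the part that bears it (a point fixed in the world has none). Each returns a list of dicts, best first, with "confidence" (0 to 1); they miss things now and then, are a little off and sometimes report something else, mostly with a low value. They report only what shows in the picture. A call takes as long as a camera call. They do not tell look-alikes from the thing itself.
- spot_in(camera, target): "bbox" ([left, top, right, bottom] in pixels, round what is visible of it).
- mark_of(camera, target): "uv" ([column, row] in pixels: a listed point, or the origin of a listed thing).
The state is a dict: "t": time; "joints": joint angles; "qvel": joint speeds; "tau": joint torques, N m; "eef_pos": TCP position; "tcp_rot": TCP orientation; "ft_force": force on the tool from outside, world axes, zero at the start; "moment": the same for the moment, N m; "opening": opening from 0.0 (shut) to 1.0 (fully open); "grip_force": force on a finger pad.
Only numpy, scipy, OpenCV 4.12 (cv2) and the standard library are available. Lean on these libraries where they do the work, as an engineer would, in place of code of your own. Each camera call takes 0.05 s, during which the arm holds its last target. There are 200 camera calls.

## Task

Set the four turned spacers out on the rail in order of height for the next fixture change: one standing upright in the middle of each round seat, the shortest on the seat next to the upright end stop, each next one taller, the tallest furthest from the stop. Leave the multimeter, the black tape and the aluminium nest block where they are.

Things in the scene. Friction and masses are not known exactly. Their poses are not given: they have to be found in the camera images.
- spacer_24_center (a point): centre (half-way up) of the shortest of four loose round turned-steel spacers with a blind hole in the top, standing upright on the bench; 32 mm diameter, 24 mm tall (its underside is 12 mm below this point, its top 12 mm above); z axis up along its axis
- spacer_38_center (a point): centre (half-way up) of the second shortest of four loose round turned-steel spacers with a blind hole in the top, standing upright on the bench; 32 mm diameter, 38 mm tall (its underside is 19 mm below this point, its top 19 mm above); z axis up along its axis
- spacer_52_center (a point): centre (half-way up) of the second tallest of four loose round turned-steel spacers with a blind hole in the top, standing upright on the bench; 32 mm diameter, 52 mm tall (its underside is 26 mm below this point, its top 26 mm above); z axis up along its axis
- spacer_66_center (a point): centre (half-way up) of the tallest of four loose round turned-steel spacers with a blind hole in the top, standing upright on the bench; 32 mm diameter, 66 mm tall (its underside is 33 mm below this point, its top 33 mm above); z axis up along its axis
- seat_a: one of four identical round dark steel seats, 54 mm diameter and 3 mm thick, fixed in one straight row, 72 mm apart centre to centre, along the aluminium rail (370 x 64 x 10 mm); a thin bright circle of 37 mm round its centre. The letter in the name says nothing of its place in the row. Origin: centre of its underside, 10 mm above the bench; its flat top is 13 mm above the bench. Its own y axis runs along the rail
- seat_b: one of four identical round dark steel seats, 54 mm diameter and 3 mm thick, fixed in one straight row, 72 mm apart centre to centre, along the aluminium rail (370 x 64 x 10 mm); a thin bright circle of 37 mm round its centre. The letter in the name says nothing of its place in the row. Origin: centre of its underside, 10 mm above the bench; its flat top is 13 mm above the bench. Its own y axis runs along the rail
- seat_c: one of four identical round dark steel seats, 54 mm diameter and 3 mm thick, fixed in one straight row, 72 mm apart centre to centre, along the aluminium rail (370 x 64 x 10 mm); a thin bright circle of 37 mm round its centre. The letter in the name says nothing of its place in the row. Origin: centre of its underside, 10 mm above the bench; its flat top is 13 mm above the bench. Its own y axis runs along the rail
- seat_d: one of four identical round dark steel seats, 54 mm diameter and 3 mm thick, fixed in one straight row, 72 mm apart centre to centre, along the aluminium rail (370 x 64 x 10 mm); a thin bright circle of 37 mm round its centre. The letter in the name says nothing of its place in the row. Origin: centre of its underside, 10 mm above the bench; its flat top is 13 mm above the bench. Its own y axis runs along the rail
- end_stop: upright steel end stop fixed on one end of the rail (either end), in line with the seats: a 32 mm wide, 18 mm thick post on a 60 x 22 x 8 mm foot, its top 46 mm above the rail and 56 mm above the bench. The other end of the rail has only a flat 5 mm plate with two screws. Origin: centre of its underside, 10 mm above the bench; 57 mm along the row from the centre of the nearest seat
- multimeter_center (a point): bystander: centre of a dark multimeter lying on the bench, 140 x 72 x 45 mm, loose
- tape_2_center (a point): bystander: centre of a small roll of black tape lying flat, 58 mm diameter, 19 mm high, loose
- anvil_block_center (a point): bystander: centre of an aluminium nest block with a pocket in the top, 46 x 66 x 30 mm, loose
Mind the look-alikes: they are no part of the job. What is shaped like the part that bears spacer_66_center but turquoise is not meant.

How it is judged:
By the outcome, as a careful person would: the job done as asked, in the order asked, and still so for the second after the job is handed in, with the robot touching nothing.
It also fails if it takes over 96 s, if anything falls off the work surface, if the arm or the gripper's body presses on something with over 40 N, if the wrist force passes 120 N, or if a joint passes its speed limit or range.

## Working session

There is one attempt and no reset: what is moved stays moved. The work goes in short steps, Python scripts to look and compute and a tool call to move; the robot and the scene stay as the last step left them, time stands still between calls to the robot, and variables do not carry over. Pictures are saved under pics/ and viewed, at most 14 in all, crops included, and the job is handed in when it is done.

Besides the shell and the picture viewer there is one more tool, called after "Call:" by a JSON object that holds its "name" and its "arguments", one argument or row to a line. step_arm: Moves the arm, as the interface text tells. Its arguments: {"type":"object","properties":{"increments":{"type":"array"},"fingers":{"type":"number"}},"required":["increments"]}

```bash
mkdir -p pics; cat > h.py <<'E'
import numpy as np, cv2
from cell import state, imaging, env, spot_in, mark_of
def cam(n,save=None):
    d=imaging.read_camera(n)
    if save: cv2.imwrite('pics/'+save,d['color'][:,:,::-1])
    return d
def world(d,u,v,z=None):
    """pixel -> world; by depth, or on the plane at height z"""
    K=np.array(d['intrinsics']);T=np.linalg.inv(np.array(d['camera_from_world']))
    r=np.array([(u-K[0,2])/K[0,0],-(v-K[1,2])/K[1,1],-1.])
    o=T[:3,3]; w=T[:3,:3]@r
    if z is None: return o+w*float(d['z_map'][int(round(v)),int(round(u))])
    return o+w*(z-o[2])/w[2]
E
python3 - <<'E'
from h import *
s=state();print({k:np.round(v,3) for k,v in s.items()})
for n in ['scene','side','wrist']:
    d=cam(n,n+'1.png')
    print(n,np.array(d['intrinsics']).round(1).tolist(),np.linalg.inv(np.array(d['camera_from_world'])).round(3).tolist())
    for t in ['spacer_24_center','spacer_38_center','spacer_52_center','spacer_66_center','seat_a','end_stop','multimeter_center','tape_2_center','anvil_block_center']:
        print(t,[(np.round(m['uv']).tolist(),round(m['confidence'],2)) for m in mark_of(n,t)][:6])
E
```

```text
{'t': np.float64(0.0), 'joints': array([-0.106,  0.492,  1.559,  0.   ,  1.092, -0.106]), 'qvel': array([ 0.001,  0.001,  0.001,  0.002, -0.   , -0.   ]), 'tau': array([-1.0000e-03, -6.1264e+01, -2.5818e+01,  6.9000e-02,  4.8000e-02,
       -0.0000e+00]), 'eef_pos': array([6.24736e+02, 3.70000e-02, 2.14047e+02]), 'tcp_rot': array([-3.14 , -0.   ,  1.571]), 'ft_force': array([0.844, 0.526, 0.245]), 'moment': array([ 0.004,  0.003, -0.018]), 'grip_force': np.float64(0.0), 'opening': np.float64(1.0)}
scene [[415.9, 0.0, 313.1], [0.0, 415.9, 198.7], [0.0, 0.0, 1.0]] [[0.839, 0.344, -0.421, 132.116], [-0.544, 0.561, -0.624, -683.856], [0.022, 0.753, 0.658, 714.829], [0.0, 0.0, 0.0, 1.0]]
spacer_24_center [([308.0, 266.0], 0.52)]
spacer_38_center [([223.0, 157.0], 0.62)]
spacer_52_center [([259.0, 138.0], 0.7), ([282.0, 224.0], 0.63)]
spacer_66_center [([233.0, 170.0], 0.81), ([244.0, 187.0], 0.61)]
seat_a [([356.0, 219.0], 0.79), ([338.0, 204.0], 0.63), ([322.0, 189.0], 0.52), ([303.0, 176.0], 0.46)]
end_stop [([292.0, 168.0], 0.63)]
multimeter_center [([432.0, 268.0], 0.71)]
tape_2_cente
[... 744 characters left out ...]
 ([287.0, 175.0], 0.21)]
tape_2_center [([292.0, 299.0], 0.63)]
anvil_block_center [([344.0, 183.0], 0.62), ([342.0, 142.0], 0.56)]
wrist [[335.9, 0.0, 316.5], [0.0, 335.9, 203.6], [0.0, 0.0, 1.0]] [[1.0, -0.0, 0.001, 624.566], [0.0, 0.964, 0.266, 74.642], [-0.001, -0.266, 0.964, 385.584], [0.0, 0.0, 0.0, 1.0]]
spacer_24_center []
spacer_38_center []
spacer_52_center [([314.0, 234.0], 0.72), ([177.0, 235.0], 0.56)]
spacer_66_center [([137.0, 7.0], 0.79), ([127.0, 86.0], 0.76)]
seat_a [([301.0, 109.0], 0.87), ([310.0, 177.0], 0.84), ([316.0, 235.0], 0.66), ([321.0, 290.0], 0.56)]
end_stop [([297.0, 53.0], 0.83)]
multimeter_center []
tape_2_center []
anvil_block_center [([310.0, 179.0], 0.19)]
```

```bash
python3 - <<'E'
import cv2
a=cv2.imread('pics/scene1.png')[90:330,180:480]; cv2.imwrite('pics/sc_crop.png',cv2.resize(a,None,fx=2.5,fy=2.5,interpolation=cv2.INTER_CUBIC))
a=cv2.imread('pics/side1.png')[90:330,220:440]; cv2.imwrite('pics/si_crop.png',cv2.resize(a,None,fx=2.5,fy=2.5,interpolation=cv2.INTER_CUBIC))
E
```

```text
(no output)
```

View pics/sc_crop.png

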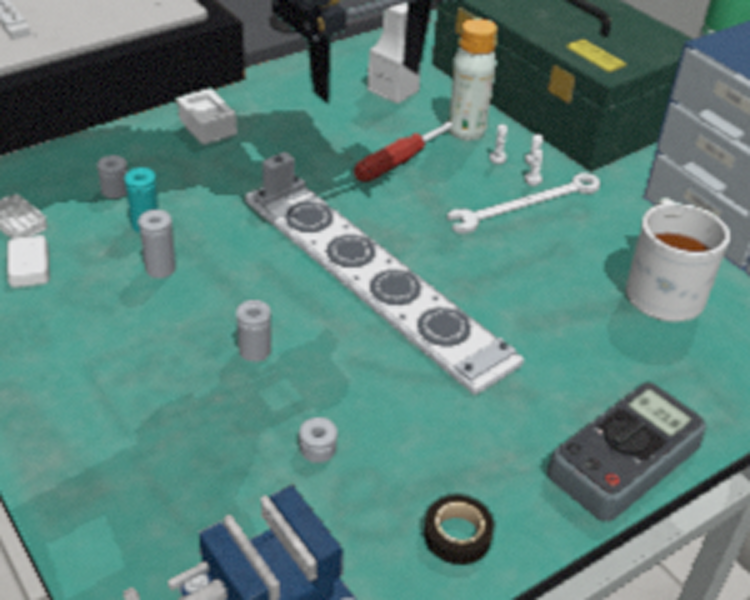

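View pics/wrist1.png

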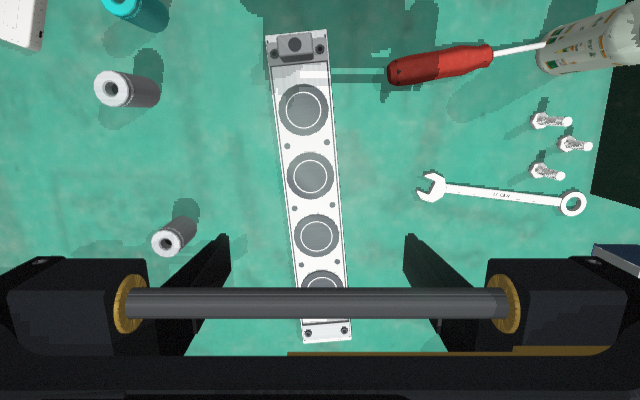

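View pics/si_crop.png

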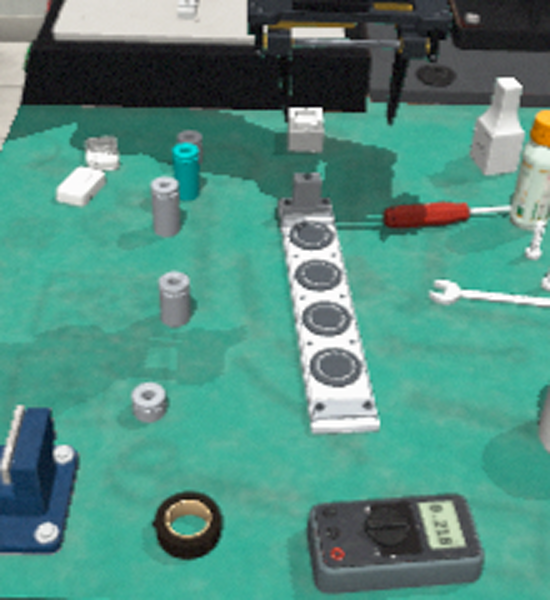

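The pictures show, in scene pixels:
- **38 mm spacer:** grey, at (225,161).
- **Turquoise look-alike:** (237,170), not wanted.
- **66 mm spacer:** grey, at (243,187).
- **52 mm spacer:** (282,222).
- **24 mm spacer:** (307,266).

The rail runs nearly along y, with the end stop at its far (+y) end. Next I'll measure the tops by depth.

```bash
cat >> h.py <<'E'
def cloud(d):
    K=np.array(d['intrinsics']);T=np.linalg.inv(np.array(d['camera_from_world']))
    v,u=np.mgrid[:400,:640]; Z=d['z_map']
    P=np.stack([(u-K[0,2])/K[0,0]*Z,-(v-K[1,2])/K[1,1]*Z,-Z],-1)@T[:3,:3].T+T[:3,3]
    P[Z==0]=np.nan
    return P
def top(P,xy,h,r=30,tol=5):
    """rim points near xy at height h: circle from min enclosing circle"""
    m=(np.hypot(P[...,0]-xy[0],P[...,1]-xy[1])<r)&(abs(P[...,2]-h)<tol)
    q=P[m]
    if len(q)<6: return None
    c,R=cv2.minEnclosingCircle(q[:,:2].astype(np.float32))
    return np.round([*c,R,q[:,2].mean(),len(q)],1)
E
python3 - <<'E'
from h import *
px={'scene':{'24':(307,265,24),'38':(225,156,38),'52':(282,215,52),'66':(243,177,66),'teal':(237,160,66)},
'side':{'24':(279,246,24),'52':(290,202,52),'66':(286,164,66),'38':(296,144,38),'teal':(294,150,66)},'wrist':{'66':(112,89,66),'52':(168,243,52),'teal':(121,3,66)}}
for n in px:
    d=cam(n);P=cloud(d)
    for k,(u,v,h) in px[n].items():
        g=world(d,u,v,h); print(n,k,g.round(),top(P,g,h), d['color'][v,u])
    seats=[m['uv'] for m in mark_of(n,'seat_a') if m['confidence']>.4]
    for s in seats: print(n,'seat',world(d,*s,10).round(1), world(d,*s).round(1))
    m=mark_of(n,'end_stop')[0];print('stop',world(d,*m['uv'],10).round(1))
    for t in ['multimeter_center','tape_2_center','anvil_block_center']:
        for m in mark_of(n,t): print(n,t,world(d,*m['uv'],15).round(),round(m['confidence'],2))
E
```

```text
scene 24 [ 447. -202.   24.] [ 451.7 -196.5   16.2   23.5  136. ] [171 176 179]
scene 38 [455. 238.  38.] [456.2 243.5  17.4  36.9  69. ] [106 110 113]
scene 52 [464. -65.  52.] [464.8 -61.9  15.9  51.3 106. ] [118 123 127]
scene 66 [443.  93.  66.] [440.3  94.7  17.2  65.   87. ] [140 143 147]
scene teal [461. 167.  66.] [458.  167.5  16.4  65.   78. ] [ 39 146 148]
scene seat [ 626.8 -137.9   10. ] [ 624.7 -140.2   13.1]
scene seat [621.1   2.5  10. ] [6.195e+02 2.000e-01 1.240e+01]
scene seat [611.   74.1  10. ] [608.1  69.5  14.2]
scene seat [630.2 -71.6  10. ] [626.5 -76.1  15.1]
stop [597.7 124.1  10. ]
scene multimeter_center [ 673. -341.   15.] 0.56
scene tape_2_center [ 503. -336.   15.] 0.59
scene tape_2_center [453. 118.  15.] 0.47
scene anvil_block_center [595. 302.  15.] 0.8
side 24 [ 450. -193.   24.] [ 452.4 -197.4   16.6   23.1  105. ] [148 152 158]
side 52 [466. -63.  52.] [464.4 -63.   17.6  51.3  79. ] [140 143 147]
side 66 [441.  88.  66.] [439.3  91.5  16.8  64.8  61. ] [148 150 156]
side 38 [457. 243.  38.] [456.1 242.6  17.   37.   44. ] [100 103 105]
side teal
[... 221 characters left out ...]
ide seat [619.6  -1.8  10. ] [619.2  -7.3  14.6]
stop [609.5 123.3  10. ]
side multimeter_center [ 666. -339.   15.] 0.88
side tape_2_center [ 493. -335.   15.] 0.81
side anvil_block_center [604. 300.  15.] 0.5
wrist 66 [440.  94.  66.] [ 438.8   94.    16.5   66.4 1001. ] [45 55 52]
wrist 52 [466. -61.  52.] [463.5 -61.1  16.3  52.3 643. ] [20 22 26]
wrist teal [459. 163.  66.] [457.6 164.5  15.1  66.3 485. ] [ 44 154 149]
wrist seat [622.1 -66.3  10. ] [622.1 -64.9  13.8]
wrist seat [ 629.5 -140.9   10. ] [625.6  29.1 306.2]
wrist seat [621.4   2.5  10. ] [621.4   3.   12.6]
wrist seat [607.1  76.5  10. ] [607.3  76.5  14.4]
stop [604.4 132.1  10. ]
wrist tape_2_center [461. -64.  15.] 0.2
```

```bash
cat >> h.py <<'E'
def rectify(d,z,x0,x1,y0,y1,s=4):
    """top view of plane z: column = (x-x0)*s, row = (y1-y)*s"""
    X,Y=np.meshgrid(np.arange(x0,x1,1/s),np.arange(y1,y0,-1/s))
    p=np.stack([X,Y,np.full_like(X,z),np.ones_like(X)],-1)@np.array(d['camera_from_world']).T
    K=np.array(d['intrinsics']);D=-p[...,2]
    return cv2.remap(d['color'],(K[0,0]*p[...,0]/D+K[0,2]).astype(np.float32),(K[1,1]*-p[...,1]/D+K[1,2]).astype(np.float32),cv2.INTER_LINEAR)
def seats(d,x0=560,x1=680,y0=-180,y1=150,s=4):
    g=cv2.cvtColor(rectify(d,13,x0,x1,y0,y1,s),cv2.COLOR_RGB2GRAY)
    c=cv2.HoughCircles(cv2.GaussianBlur(g,(5,5),1),cv2.HOUGH_GRADIENT,1,50*s,param1=100,param2=18,minRadius=26*s,maxRadius=29*s)
    if c is None: return []
    c=c[0]; return np.c_[x0+c[:,0]/s,y1-c[:,1]/s,c[:,2]/s][np.argsort(-c[:,1])[::-1]]
E
python3 - <<'E'
from h import *
for n in ['wrist','scene','side']:
    d=cam(n); print(n,np.round(seats(d),1).tolist())
    if n=='wrist': cv2.imwrite('pics/rect1.png',rectify(d,13,560,680,-180,150,1.7)[:,:,::-1])
E
```

```text
wrist [[610.0999755859375, 75.9000015258789, 26.700000762939453], [616.5999755859375, 4.599999904632568, 26.899999618530273], [624.0999755859375, -67.0999984741211, 27.100000381469727]]
scene []
side []
```

Tops and seat spacing (72 mm) agree with the sizes given. From the stop outwards the seats are at (610,76), (617,5), (624,-67) and (631,-139). I'll take the 66 mm spacer first at (439,94), choosing grey at wrist pixel (112,89) over teal at (121,3).

Call:
{"name": "step_arm", "arguments": {
  "increments": [
    {"slide": [0.094, -0.186, 0.06], "roll": 0},
    {"slide": [0.094, -0.186, 0.06], "roll": 0},
    {"slide": [0.094, -0.186, 0.06], "roll": 0},
    {"slide": [0.094, -0.186, 0.06], "roll": 0},
    {"slide": [0.094, -0.186, 0.06], "roll": 0}
  ],
  "fingers": 0.7
}}

```text
t: 3.18
eef_pos: [437.7, 94.7, 154.7]
tcp_rot: [-3.141, 0.0, 1.572]
ft_force: [1.3, 0.4, -0.1]
opening: 0.703
grip_force: 0.0
```

```bash
python3 - <<'E'
from h import *
d=cam('wrist','w2.png');P=cloud(d);s=state();print(s['t'],s['eef_pos'].round(1),s['opening'],s['ft_force'].round(1))
print(top(P,(439,94),66),top(P,(457,166),66),top(P,(456,243),38))
E
```

```text
3.225 [439.3  94.3 155. ] 0.704090353950628 [ 0.7 -0.1 -0. ]
[ 438.7   94.3   16.1   66.4 1051. ] [ 456.8  168.9   15.9   66.6 1249. ] [454.8 244.1  15.9  38.4 975. ]
```

View pics/w2.png

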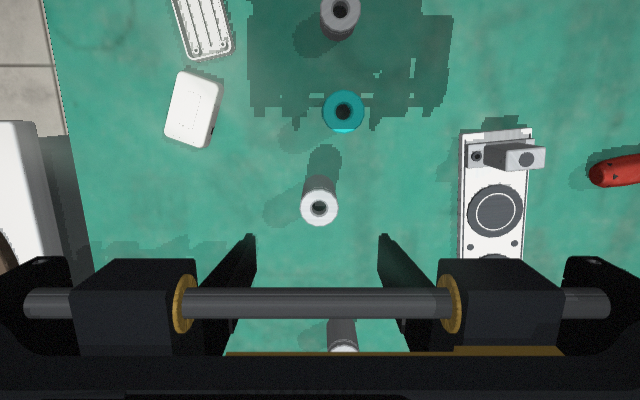

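The close view shows the grey 66 mm spacer at (319,207), centred between the fingers, with the teal one 75 mm further off at (343,112). I'll go down, grip and lift.

Call:
{"name": "step_arm", "arguments": {
  "increments": [
    {"slide": [0, 0, 0.04], "roll": 0},
    {"slide": [0, 0, 0.08], "roll": 0},
    {"slide": [0, 0, 0.11], "roll": 0},
    {"slide": [0, 0, 0.125], "roll": 0},
    {"slide": [0, 0, 0.125], "roll": 0}
  ]
}}

```text
t: 3.85
eef_pos: [439.9, 93.5, 28.8]
tcp_rot: [-3.141, 0.0, 1.57]
ft_force: [-1.1, 0.1, -0.4]
opening: 0.698
grip_force: 0.0
```

Call:
{"name": "step_arm", "arguments": {
  "increments": [
    {"slide": [0, 0, 0], "roll": 0},
    {"slide": [0, 0, 0], "roll": 0},
    {"slide": [0, 0, 0], "roll": 0},
    {"slide": [0, 0, 0], "roll": 0},
    {"slide": [0, 0, 0], "roll": 0}
  ],
  "fingers": 0.2
}}

```text
t: 4.47
eef_pos: [439.2, 94.0, 29.9]
tcp_rot: [3.141, -0.0, 1.571]
ft_force: [0.6, -0.7, 4.4]
opening: 0.33
grip_force: 30.0
```

Call:
{"name": "step_arm", "arguments": {
  "increments": [
    {"slide": [0, 0, -0.02], "roll": 0},
    {"slide": [0, 0, -0.05], "roll": 0},
    {"slide": [0, 0, -0.08], "roll": 0},
    {"slide": [0, 0, -0.1], "roll": 0},
    {"slide": [0, 0, -0.11], "roll": 0}
  ]
}}

```text
t: 5.1
eef_pos: [439.0, 94.1, 140.4]
tcp_rot: [3.141, -0.0, 1.571]
ft_force: [0.7, 0.3, -2.9]
opening: 0.333
grip_force: 30.0
```

Call:
{"name": "step_arm", "arguments": {
  "increments": [
    {"slide": [-0.015, 0.012, 0], "roll": 0},
    {"slide": [-0.039, 0.032, 0], "roll": 0},
    {"slide": [-0.065, 0.053, 0], "roll": 0},
    {"slide": [-0.091, 0.075, 0], "roll": 0},
    {"slide": [-0.117, 0.096, 0], "roll": 0}
  ]
}}

```text
t: 5.72
eef_pos: [535.8, -24.8, 138.3]
tcp_rot: [-3.14, -0.0, 1.57]
ft_force: [-0.7, 0.7, -1.7]
opening: 0.327
grip_force: 30.0
```

Call:
{"name": "step_arm", "arguments": {
  "increments": [
    {"slide": [-0.026, 0.021, 0], "roll": 0},
    {"slide": [-0.052, 0.043, 0], "roll": 0},
    {"slide": [-0.078, 0.064, 0], "roll": 0},
    {"slide": [-0.101, 0.084, 0], "roll": 0},
    {"slide": [-0.116, 0.096, 0], "roll": 0}
  ]
}}

```text
t: 6.35
eef_pos: [631.5, -141.2, 137.8]
tcp_rot: [-3.14, -0.0, 1.57]
ft_force: [0.0, 0.1, -2.5]
opening: 0.33
grip_force: 30.0
```

```bash
python3 - <<'E'
from h import *
d=cam('wrist');s=state();print(s['t'],s['eef_pos'].round(1),s['opening'],s['grip_force'])
print(np.round(seats(d),1).tolist(),top(cloud(d),(464,-62),52))
cv2.imwrite('pics/w3.png',d['color'][:,:,::-1])
E
```

```text
6.4 [ 632.6 -142.6  137.7] 0.3315103491671337 29.994668662548065
[[616.9000244140625, 3.5999999046325684, 26.799999237060547], [623.5999755859375, -67.9000015258789, 26.799999237060547], [630.9000244140625, -139.10000610351562, 27.0]] [ 463.7  -62.    16.6   52.3 1514. ]
```

View pics/w3.png

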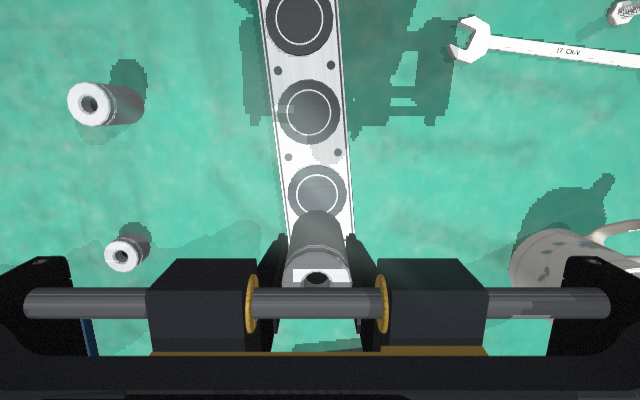

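The wrist view shows the target seat at (318,193), measured at (631,-139). The spacer is held squarely at (316,275). Lowering it now.

Call:
{"name": "step_arm", "arguments": {
  "increments": [
    {"slide": [0, 0, 0.03], "roll": 0},
    {"slide": [0, 0, 0.055], "roll": 0},
    {"slide": [0, 0, 0.075], "roll": 0},
    {"slide": [0, 0, 0.088], "roll": 0},
    {"slide": [0, 0, 0.093], "roll": 0}
  ]
}}

```text
t: 7.02
eef_pos: [630.7, -139.1, 45.4]
tcp_rot: [-3.14, -0.0, 1.571]
ft_force: [-0.1, 0.4, -2.6]
opening: 0.33
grip_force: 30.0
```

Call:
{"name": "step_arm", "arguments": {
  "increments": [
    {"slide": [0, 0, 0.001], "roll": 0},
    {"slide": [0, 0, 0.002], "roll": 0},
    {"slide": [0, 0, 0.003], "roll": 0},
    {"slide": [0, 0, 0.003], "roll": 0}
  ]
}}

```text
t: 7.52
eef_pos: [631.1, -139.0, 44.0]
tcp_rot: [3.141, 0.0, 1.571]
ft_force: [-0.1, -0.5, -2.2]
opening: 0.331
grip_force: 30.0
```

```bash
python3 - <<'E'
from h import *
for i in range(4):
    d=cam('wrist');s=state();print(s['t'],s['eef_pos'].round(1),s['ft_force'].round(1))
P=cloud(d);print(top(P,(631,-139),79))
d=cam('side','s4.png')
print(top(cloud(d),(631,-139),79))
E
```

```text
7.575 [ 631.1 -139.    43.9] [-0.   0.3 -1.9]
7.625 [ 631.1 -139.    43.9] [-0.2 -0.9 -2.1]
7.675 [ 631.1 -139.    43.8] [ 0.1  0.4 -1.5]
7.725 [ 631.1 -139.    43.8] [ 0.1 -0.7 -2.2]
[ 630.8 -127.9   25.2   79.8 2509. ]
[ 630.9 -148.6   24.    78.8  124. ]
```

Call:
{"name": "step_arm", "arguments": {
  "increments": [
    {"slide": [0, 0, 0.001], "roll": 0},
    {"slide": [0, 0, 0.001], "roll": 0}
  ]
}}

```text
t: 8.02
eef_pos: [631.2, -139.0, 43.0]
tcp_rot: [3.141, 0.0, 1.571]
ft_force: [-1.9, 0.8, 3.0]
opening: 0.328
grip_force: 30.0
```

Call:
{"name": "step_arm", "arguments": {
  "increments": [
    {"slide": [0, 0, 0], "roll": 0},
    {"slide": [0, 0, 0], "roll": 0},
    {"slide": [0, 0, 0], "roll": 0},
    {"slide": [0, 0, 0], "roll": 0}
  ],
  "fingers": 0.7
}}

```text
t: 8.52
eef_pos: [631.1, -139.0, 42.6]
tcp_rot: [3.142, 0.0, 1.571]
ft_force: [0.1, -0.0, 0.4]
opening: 0.675
grip_force: 0.0
```

Call:
{"name": "step_arm", "arguments": {
  "increments": [
    {"slide": [0, 0, -0.02], "roll": 0},
    {"slide": [0, 0, -0.06], "roll": 0},
    {"slide": [0, 0, -0.1], "roll": 0},
    {"slide": [0, 0, -0.12], "roll": 0},
    {"slide": [0, 0, -0.12], "roll": 0}
  ]
}}

```text
t: 9.15
eef_pos: [631.7, -139.1, 165.4]
tcp_rot: [3.138, 0.001, 1.571]
ft_force: [-0.0, 0.3, -0.4]
opening: 0.7
grip_force: 0.0
```

```bash
python3 - <<'E'
from h import *
d=cam('wrist');s=state();print(s['t'],s['eef_pos'].round(1),s['ft_force'].round(1))
P=cloud(d);print(top(P,(631,-139),79,20),np.round(seats(d),1).tolist())
cv2.imwrite('pics/w5.png',cv2.resize(d['color'][100:340,200:440,::-1],None,fx=2.4,fy=2.4))
E
```

```text
9.2 [ 631.1 -139.   163.7] [-0.8  0.7 -0.8]
[ 630.7 -138.6   16.1   79.4 1069. ] [[616.5999755859375, 3.9000000953674316, 26.799999237060547], [624.0999755859375, -67.5999984741211, 26.899999618530273], [630.9000244140625, -139.39999389648438, 26.899999618530273]]
```

View pics/w5.png

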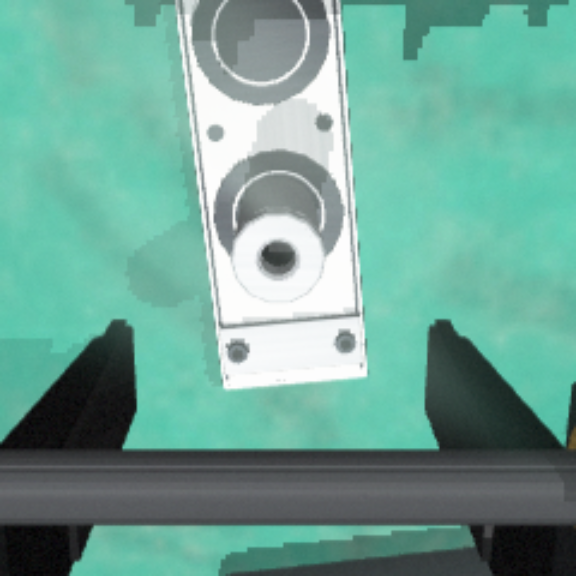

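The 66 mm spacer stands in the ring, within about 1 mm. The 52 mm one at (464,-62) is next.

Call:
{"name": "step_arm", "arguments": {
  "increments": [
    {"slide": [0.02, -0.043, 0], "roll": 0},
    {"slide": [0.042, -0.092, 0], "roll": 0},
    {"slide": [0.063, -0.137, 0], "roll": 0},
    {"slide": [0.077, -0.167, 0], "roll": 0},
    {"slide": [0.077, -0.167, 0], "roll": 0}
  ]
}}

```text
t: 9.82
eef_pos: [462.1, -61.1, 162.3]
tcp_rot: [-3.14, -0.001, 1.571]
ft_force: [0.4, -0.5, -0.8]
opening: 0.699
grip_force: 0.0
```

```bash
python3 - <<'E'
from h import *
d=cam('wrist');s=state();print(s['t'],s['eef_pos'].round(1),s['ft_force'].round(1))
print(top(cloud(d),(464,-62),52))
E
```

```text
9.875 [463.7 -61.8 162.5] [ 0.6 -0.8  0.7]
[463.4 -61.2  16.   52.4 912. ]
```

Call:
{"name": "step_arm", "arguments": {
  "increments": [
    {"slide": [0.0005, 0, 0.05], "roll": 0},
    {"slide": [0.0005, 0, 0.09], "roll": 0},
    {"slide": [0.0005, 0, 0.125], "roll": 0},
    {"slide": [0.0005, 0, 0.14], "roll": 0},
    {"slide": [0.0005, 0, 0.14], "roll": 0}
  ]
}}

```text
t: 10.5
eef_pos: [464.2, -61.7, 21.1]
tcp_rot: [-3.139, -0.001, 1.57]
ft_force: [-0.1, 0.2, 0.2]
opening: 0.698
grip_force: 0.0
```

Call:
{"name": "step_arm", "arguments": {
  "increments": [
    {"slide": [0, 0, 0], "roll": 0},
    {"slide": [0, 0, 0], "roll": 0},
    {"slide": [0, 0, 0], "roll": 0},
    {"slide": [0, 0, 0], "roll": 0},
    {"slide": [0, 0, 0], "roll": 0}
  ],
  "fingers": 0.2
}}

```text
t: 11.12
eef_pos: [464.2, -61.5, 23.0]
tcp_rot: [3.141, 0.0, 1.571]
ft_force: [-0.8, -0.0, 4.6]
opening: 0.331
grip_force: 30.0
```

Call:
{"name": "step_arm", "arguments": {
  "increments": [
    {"slide": [0, 0, -0.02], "roll": 0},
    {"slide": [0, 0, -0.05], "roll": 0},
    {"slide": [0, 0, -0.085], "roll": 0},
    {"slide": [0, 0, -0.11], "roll": 0},
    {"slide": [0, 0, -0.12], "roll": 0}
  ]
}}

```text
t: 11.75
eef_pos: [464.2, -61.5, 143.6]
tcp_rot: [3.14, 0.0, 1.571]
ft_force: [-0.1, -0.7, -1.9]
opening: 0.334
grip_force: 30.0
```

Call:
{"name": "step_arm", "arguments": {
  "increments": [
    {"slide": [-0.001, 0.025, 0], "roll": 0},
    {"slide": [-0.002, 0.065, 0], "roll": 0},
    {"slide": [-0.004, 0.11, 0], "roll": 0},
    {"slide": [-0.005, 0.145, 0], "roll": 0},
    {"slide": [-0.006, 0.16, 0], "roll": 0}
  ]
}}

```text
t: 12.38
eef_pos: [625.1, -67.4, 141.0]
tcp_rot: [-3.14, -0.0, 1.571]
ft_force: [-0.6, 0.5, -1.5]
opening: 0.331
grip_force: 30.0
```

Call:
{"name": "step_arm", "arguments": {
  "increments": [
    {"slide": [0, 0, 0], "roll": 0},
    {"slide": [0, 0, 0.03], "roll": 0},
    {"slide": [0, 0, 0.06], "roll": 0},
    {"slide": [0, 0, 0.085], "roll": 0},
    {"slide": [0, 0, 0.1], "roll": 0}
  ]
}}

```text
t: 13.0
eef_pos: [622.7, -67.4, 41.2]
tcp_rot: [-3.139, -0.0, 1.571]
ft_force: [0.1, -0.3, -1.1]
opening: 0.333
grip_force: 30.0
```

Call:
{"name": "step_arm", "arguments": {
  "increments": [
    {"slide": [0, 0, 0.003], "roll": 0},
    {"slide": [0, 0, 0.006], "roll": 0},
    {"slide": [0, 0, 0.007], "roll": 0},
    {"slide": [0, 0, 0.007], "roll": 0},
    {"slide": [0, 0, 0.007], "roll": 0}
  ]
}}

```text
t: 13.62
eef_pos: [624.2, -67.5, 36.0]
tcp_rot: [3.141, 0.0, 1.571]
ft_force: [-0.5, 0.1, 0.0]
opening: 0.33
grip_force: 30.0
```

Call:
{"name": "step_arm", "arguments": {
  "increments": [
    {"slide": [0, 0, 0], "roll": 0},
    {"slide": [0, 0, 0], "roll": 0},
    {"slide": [0, 0, 0], "roll": 0},
    {"slide": [0, 0, 0], "roll": 0}
  ],
  "fingers": 0.7
}}

```text
t: 14.12
eef_pos: [624.1, -67.5, 35.7]
tcp_rot: [3.141, 0.0, 1.571]
ft_force: [0.1, -0.2, -1.2]
opening: 0.676
grip_force: 0.0
```

Call:
{"name": "step_arm", "arguments": {
  "increments": [
    {"slide": [0, 0, -0.02], "roll": 0},
    {"slide": [0, 0, -0.06], "roll": 0},
    {"slide": [0, 0, -0.1], "roll": 0},
    {"slide": [0, 0, -0.127], "roll": 0},
    {"slide": [0, 0, -0.127], "roll": 0}
  ]
}}

```text
t: 14.75
eef_pos: [624.8, -67.6, 164.7]
tcp_rot: [3.138, 0.001, 1.571]
ft_force: [-0.2, 0.1, -0.8]
opening: 0.7
grip_force: 0.0
```

```bash
python3 - <<'E'
from h import *
d=cam('wrist','w6.png');s=state();print(s['t'],s['eef_pos'].round(1),s['ft_force'].round(1))
P=cloud(d);print(top(P,(624,-67),65,20),top(P,(631,-139),79,20),np.round(seats(d),1).tolist())
E
```

```text
14.8 [624.1 -67.5 163. ] [-1.  -0.1  0.2]
[623.4 -67.4  16.1  65.4 973. ] [ 631.1 -136.    15.6   79.   468. ] [[610.0999755859375, 75.4000015258789, 26.799999237060547], [616.9000244140625, 4.099999904632568, 26.600000381469727], [623.4000244140625, -68.5999984741211, 28.0], [630.5999755859375, -138.89999389648438, 26.799999237060547]]
```

The 52 mm spacer is within 1 mm. The 38 mm one at (455,244) is next.

Call:
{"name": "step_arm", "arguments": {
  "increments": [
    {"slide": [0.03, -0.016, 0], "roll": 0},
    {"slide": [0.075, -0.04, 0], "roll": 0},
    {"slide": [0.12, -0.065, 0], "roll": 0},
    {"slide": [0.165, -0.09, 0], "roll": 0},
    {"slide": [0.21, -0.114, 0], "roll": 0}
  ]
}}

```text
t: 15.42
eef_pos: [508.6, 143.7, 161.3]
tcp_rot: [-3.14, 0.0, 1.571]
ft_force: [0.9, 0.4, 0.4]
opening: 0.701
grip_force: 0.0
```

Call:
{"name": "step_arm", "arguments": {
  "increments": [
    {"slide": [0.045, -0.024, 0], "roll": 0},
    {"slide": [0.08, -0.043, 0], "roll": 0},
    {"slide": [0.101, -0.055, 0], "roll": 0},
    {"slide": [0.101, -0.055, 0], "roll": 0},
    {"slide": [0.101, -0.055, 0], "roll": 0}
  ]
}}

```text
t: 16.05
eef_pos: [455.1, 243.0, 161.9]
tcp_rot: [-3.141, 0.001, 1.571]
ft_force: [0.0, 0.7, 0.5]
opening: 0.698
grip_force: 0.0
```

```bash
python3 - <<'E'
from h import *
d=cam('wrist','w7.png');s=state();print(s['t'],s['eef_pos'].round(1),s['ft_force'].round(1))
P=cloud(d);print(top(P,(455,244),38),top(P,(457,167),66))
E
```

```text
16.1 [455.3 242.8 162.1] [ 1.5 -0.8  0.1]
[454.7 244.7  16.   38.5 836. ] [456.7 171.5  15.3  66.1 497. ]
```

View pics/w7.png

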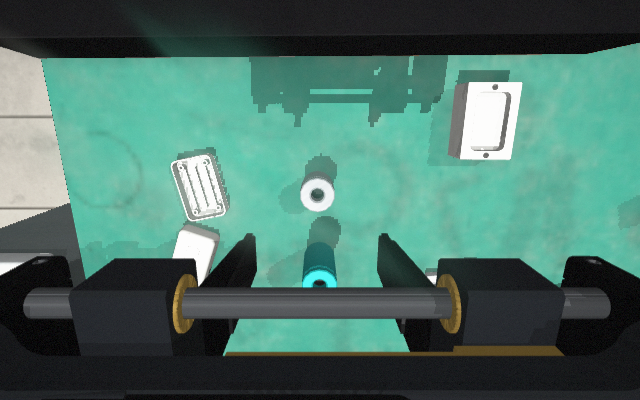

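The grey 38 mm spacer is at (317,194), between the fingers, with teal behind it at (318,280). A dark box edge shows along the top of the view, so I'll check its clearance first.

```bash
python3 - <<'E'
from h import *
for n in ['wrist','scene']:
    P=cloud(cam(n)); 
    m=(P[...,2]>25)&(P[...,2]<140)&(P[...,0]>330)&(P[...,0]<600)&(P[...,1]>255)&(P[...,1]<520)
    q=P[m]; print(n,len(q))
    for y in range(260,520,20):
        k=q[(q[:,1]>=y)&(q[:,1]<y+20)]
        if len(k)>5: print(y,len(k),k.min(0).round(),k.max(0).round())
E
```

```text
wrist 22721
260 107 [451. 260.  25.] [600. 280.  39.]
280 316 [582. 280.  25.] [599. 300.  33.]
300 278 [582. 300.  25.] [592. 320.  33.]
320 380 [582. 321.  25.] [600. 340.  33.]
340 43 [583. 340.  28.] [599. 341.  32.]
360 17627 [330. 364.  25.] [600. 380.  98.]
380 3804 [330. 380.  92.] [600. 385.  98.]
scene 3980
260 11 [584. 275.  25.] [600. 279.  33.]
280 13 [585. 280.  25.] [593. 298.  32.]
300 13 [585. 301.  26.] [594. 319.  31.]
320 15 [583. 322.  25.] [599. 336.  31.]
340 15 [337. 340.  27.] [600. 360.  97.]
360 2014 [330. 360.  25.] [600. 380.  97.]
380 559 [330. 380.  91.] [599. 400. 109.]
400 273 [330. 400. 102.] [600. 420. 109.]
420 256 [331. 420. 102.] [600. 440. 117.]
440 272 [330. 440. 101.] [600. 460. 123.]
460 223 [330. 460. 101.] [599. 480. 124.]
480 183 [330. 480. 102.] [580. 500. 124.]
500 126 [331. 500. 102.] [578. 520. 125.]
```

The box is 120 mm away, so it's clear.

Call:
{"name": "step_arm", "arguments": {
  "increments": [
    {"slide": [0.0007, 0, 0.05], "roll": 0},
    {"slide": [0.0007, 0, 0.1], "roll": 0},
    {"slide": [0.0007, 0, 0.135], "roll": 0},
    {"slide": [0.0007, 0, 0.152], "roll": 0},
    {"slide": [0.0007, 0, 0.152], "roll": 0}
  ]
}}

```text
t: 16.82
eef_pos: [454.8, 243.5, 9.6]
tcp_rot: [-3.139, 0.001, 1.57]
ft_force: [0.1, 0.6, -0.1]
opening: 0.7
grip_force: 0.0
```

Call:
{"name": "step_arm", "arguments": {
  "increments": [
    {"slide": [0, 0, 0], "roll": 0},
    {"slide": [0, 0, 0], "roll": 0},
    {"slide": [0, 0, 0], "roll": 0},
    {"slide": [0, 0, 0], "roll": 0},
    {"slide": [0, 0, 0], "roll": 0}
  ],
  "fingers": 0.2
}}

```text
t: 17.45
eef_pos: [455.2, 244.3, 11.0]
tcp_rot: [3.141, -0.0, 1.571]
ft_force: [-0.7, 0.4, 5.1]
opening: 0.326
grip_force: 30.0
```

Call:
{"name": "step_arm", "arguments": {
  "increments": [
    {"slide": [0, 0, -0.02], "roll": 0},
    {"slide": [0, 0, -0.05], "roll": 0},
    {"slide": [0, 0, -0.09], "roll": 0},
    {"slide": [0, 0, -0.12], "roll": 0},
    {"slide": [0, 0, -0.13], "roll": 0}
  ]
}}

```text
t: 18.08
eef_pos: [455.3, 244.4, 141.9]
tcp_rot: [3.14, -0.001, 1.571]
ft_force: [-0.4, -0.4, -2.5]
opening: 0.33
grip_force: 30.0
```

Call:
{"name": "step_arm", "arguments": {
  "increments": [
    {"slide": [-0.02, 0.013, 0], "roll": 0},
    {"slide": [-0.05, 0.034, 0], "roll": 0},
    {"slide": [-0.085, 0.057, 0], "roll": 0},
    {"slide": [-0.12, 0.081, 0], "roll": 0},
    {"slide": [-0.155, 0.105, 0], "roll": 0}
  ]
}}

```text
t: 18.7
eef_pos: [560.2, 88.0, 139.4]
tcp_rot: [-3.14, 0.0, 1.571]
ft_force: [0.1, 0.4, -1.2]
opening: 0.331
grip_force: 30.0
```

Call:
{"name": "step_arm", "arguments": {
  "increments": [
    {"slide": [-0.03, 0.02, 0], "roll": 0},
    {"slide": [-0.055, 0.037, 0], "roll": 0},
    {"slide": [-0.075, 0.05, 0], "roll": 0},
    {"slide": [-0.085, 0.057, 0], "roll": 0},
    {"slide": [-0.085, 0.057, 0], "roll": 0}
  ]
}}

```text
t: 19.32
eef_pos: [617.0, 4.1, 140.2]
tcp_rot: [-3.141, -0.0, 1.57]
ft_force: [-0.5, -0.2, -1.4]
opening: 0.33
grip_force: 30.0
```

Call:
{"name": "step_arm", "arguments": {
  "increments": [
    {"slide": [0, 0, 0.03], "roll": 0},
    {"slide": [0, 0, 0.06], "roll": 0},
    {"slide": [0, 0, 0.09], "roll": 0},
    {"slide": [0, 0, 0.108], "roll": 0},
    {"slide": [0, 0, 0.11], "roll": 0}
  ]
}}

```text
t: 19.95
eef_pos: [616.5, 4.8, 29.9]
tcp_rot: [-3.14, -0.0, 1.571]
ft_force: [0.3, 0.7, -0.6]
opening: 0.335
grip_force: 30.0
```

Call:
{"name": "step_arm", "arguments": {
  "increments": [
    {"slide": [0, 0, 0.003], "roll": 0},
    {"slide": [0, 0, 0.006], "roll": 0},
    {"slide": [0, 0, 0.007], "roll": 0},
    {"slide": [0, 0, 0.007], "roll": 0},
    {"slide": [0, 0, 0.007], "roll": 0}
  ]
}}

```text
t: 20.58
eef_pos: [617.2, 4.2, 24.0]
tcp_rot: [3.141, 0.0, 1.571]
ft_force: [-0.7, -0.7, 2.3]
opening: 0.329
grip_force: 30.0
```

Call:
{"name": "step_arm", "arguments": {
  "increments": [
    {"slide": [0, 0, 0], "roll": 0},
    {"slide": [0, 0, 0], "roll": 0},
    {"slide": [0, 0, 0], "roll": 0},
    {"slide": [0, 0, 0], "roll": 0}
  ],
  "fingers": 0.7
}}

```text
t: 21.08
eef_pos: [617.0, 4.2, 23.6]
tcp_rot: [3.142, -0.0, 1.571]
ft_force: [-1.4, 0.2, 0.8]
opening: 0.678
grip_force: 0.0
```

Call:
{"name": "step_arm", "arguments": {
  "increments": [
    {"slide": [0, 0, -0.02], "roll": 0},
    {"slide": [0, 0, -0.06], "roll": 0},
    {"slide": [0, 0, -0.1], "roll": 0},
    {"slide": [0, 0, -0.139], "roll": 0},
    {"slide": [0, 0, -0.139], "roll": 0}
  ]
}}

```text
t: 21.7
eef_pos: [618.2, 4.2, 165.6]
tcp_rot: [3.136, 0.001, 1.571]
ft_force: [0.6, -0.5, -0.4]
opening: 0.698
grip_force: 0.0
```

```bash
python3 - <<'E'
from h import *
d=cam('wrist','w8.png');s=state();print(s['t'],s['eef_pos'].round(1),s['ft_force'].round(1))
P=cloud(d);print(top(P,(617,4),51,20),top(P,(624,-67),65,20),np.round(seats(d),1).tolist())
E
```

```text
21.75 [617.3   4.2 163.6] [-0.7  0.2 -1.5]
[616.6   4.6  16.   51.4 890. ] [623.5 -66.7  15.8  65.1 638. ] [[609.9000244140625, 75.5999984741211, 26.700000762939453], [617.4000244140625, 4.099999904632568, 27.0], [623.9000244140625, -67.5999984741211, 27.200000762939453]]
```

The 38 mm spacer is fine. The 24 mm one at (452,-197) is next.

Call:
{"name": "step_arm", "arguments": {
  "increments": [
    {"slide": [-0.025, -0.02, 0], "roll": 0},
    {"slide": [-0.065, -0.053, 0], "roll": 0},
    {"slide": [-0.105, -0.086, 0], "roll": 0},
    {"slide": [-0.145, -0.119, 0], "roll": 0},
    {"slide": [-0.18, -0.148, 0], "roll": 0}
  ]
}}

```text
t: 22.38
eef_pos: [467.2, -176.7, 161.4]
tcp_rot: [-3.14, -0.001, 1.571]
ft_force: [-0.3, -0.6, -0.9]
opening: 0.699
grip_force: 0.0
```

Call:
{"name": "step_arm", "arguments": {
  "increments": [
    {"slide": [-0.021, -0.017, 0], "roll": 0},
    {"slide": [-0.021, -0.017, 0], "roll": 0},
    {"slide": [-0.021, -0.017, 0], "roll": 0},
    {"slide": [-0.021, -0.017, 0], "roll": 0}
  ]
}}

```text
t: 22.88
eef_pos: [452.5, -196.0, 162.3]
tcp_rot: [-3.141, -0.0, 1.572]
ft_force: [-0.0, -0.7, 0.2]
opening: 0.696
grip_force: 0.0
```

```bash
python3 - <<'E'
from h import *
d=cam('wrist','w9.png');s=state();print(s['t'],s['eef_pos'].round(1),s['ft_force'].round(1))
P=cloud(d);print(top(P,(452,-197),24))
P=cloud(cam('scene'))
m=(P[...,2]>15)&(P[...,2]<130)&(P[...,0]>330)&(P[...,0]<560)&(P[...,1]>-330)&(P[...,1]<-225)
q=P[m];print(len(q),q.min(0).round() if len(q) else '',q.max(0).round() if len(q) else '')
E
```

```text
22.925 [ 452.5 -196.   162.4] [ 0.3 -0.4 -0.6]
[ 450.5 -195.    15.9   24.5  759. ]
974 [ 330. -330.   15.] [ 527. -271.   88.]
```

View pics/w9.png

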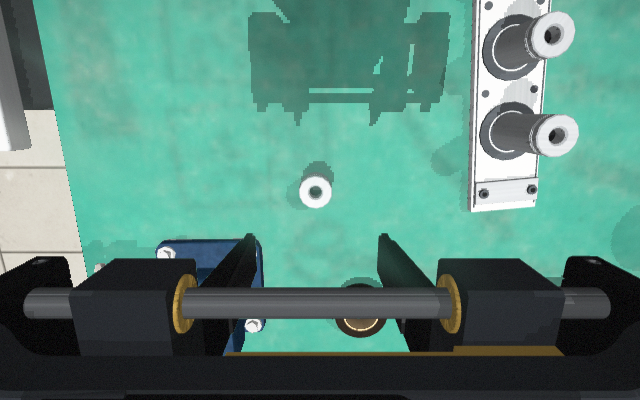

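The 24 mm spacer is at (315,192) between the fingers. The vise is at y < -271, clear of the gripper body, and the tape is away at (360,315).

Call:
{"name": "step_arm", "arguments": {
  "increments": [
    {"slide": [0.0015, -0.001, 0.05], "roll": 0},
    {"slide": [0.0015, -0.001, 0.1], "roll": 0},
    {"slide": [0.0015, -0.001, 0.135], "roll": 0},
    {"slide": [0.0015, -0.001, 0.152], "roll": 0},
    {"slide": [0.0015, -0.001, 0.158], "roll": 0}
  ]
}}

```text
t: 23.6
eef_pos: [451.0, -194.7, 3.7]
tcp_rot: [-3.14, -0.001, 1.571]
ft_force: [-0.7, -0.0, 0.6]
opening: 0.702
grip_force: 0.0
```

Call:
{"name": "step_arm", "arguments": {
  "increments": [
    {"slide": [0, 0, 0], "roll": 0},
    {"slide": [0, 0, 0], "roll": 0},
    {"slide": [0, 0, 0], "roll": 0},
    {"slide": [0, 0, 0], "roll": 0},
    {"slide": [0, 0, 0], "roll": 0}
  ],
  "fingers": 0.2
}}

```text
t: 24.22
eef_pos: [451.2, -195.4, 5.0]
tcp_rot: [3.141, 0.0, 1.571]
ft_force: [-0.8, 1.3, 6.7]
opening: 0.333
grip_force: 30.0
```

Call:
{"name": "step_arm", "arguments": {
  "increments": [
    {"slide": [0, 0, -0.02], "roll": 0},
    {"slide": [0, 0, -0.05], "roll": 0},
    {"slide": [0, 0, -0.09], "roll": 0},
    {"slide": [0, 0, -0.125], "roll": 0},
    {"slide": [0, 0, -0.14], "roll": 0}
  ]
}}

```text
t: 24.85
eef_pos: [451.3, -195.5, 146.5]
tcp_rot: [3.14, 0.001, 1.571]
ft_force: [-0.0, -0.2, -1.3]
opening: 0.331
grip_force: 30.0
```

Call:
{"name": "step_arm", "arguments": {
  "increments": [
    {"slide": [0.025, 0.015, 0], "roll": 0},
    {"slide": [0.06, 0.035, 0], "roll": 0},
    {"slide": [0.1, 0.059, 0], "roll": 0},
    {"slide": [0.14, 0.082, 0], "roll": 0},
    {"slide": [0.18, 0.106, 0], "roll": 0}
  ]
}}

```text
t: 25.48
eef_pos: [557.4, -13.9, 144.5]
tcp_rot: [-3.141, -0.0, 1.571]
ft_force: [0.1, -0.4, -0.2]
opening: 0.328
grip_force: 30.0
```

Call:
{"name": "step_arm", "arguments": {
  "increments": [
    {"slide": [0.035, 0.021, 0], "roll": 0},
    {"slide": [0.062, 0.037, 0], "roll": 0},
    {"slide": [0.081, 0.047, 0], "roll": 0},
    {"slide": [0.091, 0.053, 0], "roll": 0},
    {"slide": [0.091, 0.053, 0], "roll": 0}
  ]
}}

```text
t: 26.1
eef_pos: [610.0, 75.7, 144.5]
tcp_rot: [-3.141, 0.0, 1.571]
ft_force: [0.0, -0.1, -0.9]
opening: 0.33
grip_force: 30.0
```

Call:
{"name": "step_arm", "arguments": {
  "increments": [
    {"slide": [0, 0, 0.03], "roll": 0},
    {"slide": [0, 0, 0.06], "roll": 0},
    {"slide": [0, 0, 0.09], "roll": 0},
    {"slide": [0, 0, 0.115], "roll": 0},
    {"slide": [0, 0, 0.12], "roll": 0}
  ]
}}

```text
t: 26.72
eef_pos: [609.1, 74.7, 23.5]
tcp_rot: [-3.139, 0.0, 1.57]
ft_force: [0.2, 0.5, -0.3]
opening: 0.331
grip_force: 30.0
```

Call:
{"name": "step_arm", "arguments": {
  "increments": [
    {"slide": [0, 0, 0.003], "roll": 0},
    {"slide": [0, 0, 0.006], "roll": 0},
    {"slide": [0, 0, 0.007], "roll": 0},
    {"slide": [0, 0, 0.007], "roll": 0},
    {"slide": [0, 0, 0.007], "roll": 0}
  ]
}}

```text
t: 27.35
eef_pos: [610.3, 75.7, 18.1]
tcp_rot: [3.141, 0.0, 1.571]
ft_force: [-0.6, -1.0, 2.5]
opening: 0.329
grip_force: 30.0
```

Call:
{"name": "step_arm", "arguments": {
  "increments": [
    {"slide": [0, 0, 0], "roll": 0},
    {"slide": [0, 0, 0], "roll": 0},
    {"slide": [0, 0, 0], "roll": 0},
    {"slide": [0, 0, 0], "roll": 0}
  ],
  "fingers": 0.7
}}

```text
t: 27.85
eef_pos: [610.0, 75.7, 17.6]
tcp_rot: [3.142, 0.0, 1.571]
ft_force: [0.4, 0.3, 0.4]
opening: 0.677
grip_force: 0.0
```

Call:
{"name": "step_arm", "arguments": {
  "increments": [
    {"slide": [0, 0, -0.02], "roll": 0},
    {"slide": [0, 0, -0.06], "roll": 0},
    {"slide": [0, 0, -0.1], "roll": 0},
    {"slide": [0, 0, -0.145], "roll": 0},
    {"slide": [0, 0, -0.145], "roll": 0}
  ]
}}

```text
t: 28.48
eef_pos: [611.3, 75.8, 166.0]
tcp_rot: [3.136, -0.0, 1.571]
ft_force: [0.1, -0.3, -0.6]
opening: 0.702
grip_force: 0.0
```

Call:
{"name": "step_arm", "arguments": {
  "increments": [
    {"slide": [-0.04, 0, -0.02], "roll": 0},
    {"slide": [-0.08, 0, -0.04], "roll": 0},
    {"slide": [-0.1, 0, -0.05], "roll": 0},
    {"slide": [-0.1, 0, -0.05], "roll": 0},
    {"slide": [-0.1, 0, -0.05], "roll": 0}
  ]
}}

```text
t: 29.1
eef_pos: [609.7, -23.4, 211.7]
tcp_rot: [-3.14, -0.0, 1.571]
ft_force: [0.1, -0.0, -0.3]
opening: 0.699
grip_force: 0.0
```

```bash
python3 - <<'E'
from h import *
d=cam('wrist','w10.png');s=state();print(s['t'],s['eef_pos'].round(1),s['ft_force'].round(1))
P=cloud(d);Q=cloud(cam('side'))
for xy,h in [((610,76),37),((617,4),51),((624,-67),65),((631,-139),79)]: print(top(P,xy,h,20),top(Q,xy,h,20))
print(np.round(seats(d),1).tolist())
E
```

```text
29.15 [609.7 -23.2 211.7] [0.1 0.  0.3]
[609.5  76.   15.8  37.7 751. ] [610.3  73.1  16.9  35.8  62. ]
[616.6   4.7  15.9  51.5 708. ] [616.1   1.9  16.1  50.   72. ]
[623.5 -66.9  15.9  65.3 678. ] [625.  -67.9  17.4  64.   84. ]
None [ 630.7 -140.7   16.5   78.1   98. ]
[[609.9000244140625, 75.5999984741211, 26.799999237060547], [617.0999755859375, 4.400000095367432, 26.799999237060547], [623.5999755859375, -66.9000015258789, 26.600000381469727], [630.9000244140625, -138.60000610351562, 26.799999237060547]]
```

View pics/w10.png

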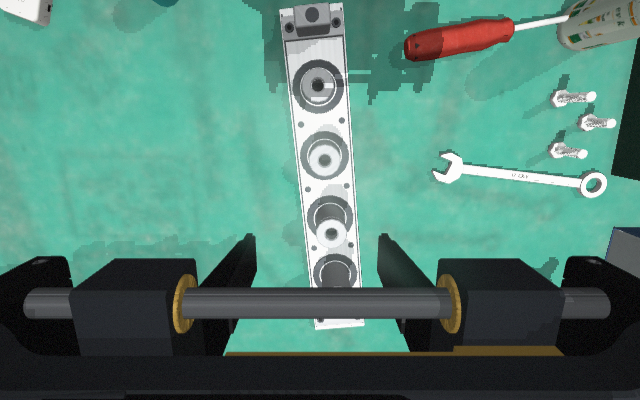

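All four spacers stand upright in their rings: 24 at (317,85) next to the stop, then 38 at (325,160), 52 at (331,233), and 66 at the far end. Each is within about 1 mm of its seat centre by the wrist camera, and the robot is clear. Handing in.

```bash
python3 -c "
from h import *
print(env.job_done())"
```

```text
the job is handed in; nothing more can be done
None
```

I handed the job in at about 29 s: the four spacers stand upright on the rail, 24, 38, 52 and 66 mm from the end stop outwards, each measured within about 1 mm of its seat centre; I didn't touch the multimeter, tape, nest block or turquoise look-alike.

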